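# Set the thread spools on their stands

### The job

Take the two stacks of thread spools apart and stand each spool on the pin of the thread stand whose foot has the colour of its thread, fully down on the foot. Let none fall over on the way, and leave all five standing still.

Things in the scene. Friction and masses are not known exactly. Their poses are not given: they have to be found in the camera images.
- centre_blue (a point): the large blue spool: a parallel-wound tube of blue sewing thread, a plain upright cylinder 64 mm in diameter and 50 mm tall, 135 to 243 g, with a 24 mm bore right through along its axis. The point is its centre (half-way up, 25 mm from either end); z is the axis of the bore. It stands on the table as the bottom of a stack, with smaller spools on it.
- centre_green (a point): the large green spool: a parallel-wound tube of green sewing thread, a plain upright cylinder 64 mm in diameter and 50 mm tall, 135 to 243 g, with a 24 mm bore right through along its axis. The point is its centre (half-way up, 25 mm from either end); z is the axis of the bore. It stands on the table as the bottom of a stack, with smaller spools on it.
- centre_red (a point): the medium red spool: a parallel-wound tube of red sewing thread, a plain upright cylinder 52 mm in diameter and 50 mm tall, 90 to 162 g, with a 24 mm bore right through along its axis. The point is its centre (half-way up, 25 mm from either end); z is the axis of the bore. At the start it stands on a large spool, in one of two stacks, sometimes with the white spool on it.
- centre_yellow (a point): the medium yellow spool: a parallel-wound tube of yellow sewing thread, a plain upright cylinder 52 mm in diameter and 50 mm tall, 90 to 162 g, with a 24 mm bore right through along its axis. The point is its centre (half-way up, 25 mm from either end); z is the axis of the bore. At the start it stands on a large spool, in one of two stacks, sometimes with the white spool on it.
- centre_white (a point): the small white spool: a parallel-wound tube of white sewing thread, a plain upright cylinder 40 mm in diameter and 50 mm tall, 52 to 94 g, with a 24 mm bore right through along its axis. The point is its centre (half-way up, 25 mm from either end); z is the axis of the bore. At the start it is the top of the stack of three (on a medium spool on a large one).
- seat_blue (a point): the blue thread stand: a fixed round blue foot, 80 mm across and 10 mm high, with an upright 8 mm steel pin in its middle, tip 40 mm above the table. The point is on its axis on top of the foot, where the spool's underside rests; a seated spool's centre is 25 mm above it. Stands, stacks and three other small things (below 35 mm) are mixed, at least 120 mm apart between centres.
- seat_green (a point): the green thread stand: a fixed round green foot, 80 mm across and 10 mm high, with an upright 8 mm steel pin in its middle, tip 40 mm above the table. The point is on its axis on top of the foot, where the spool's underside rests; a seated spool's centre is 25 mm above it. 
- seat_red (a point): the red thread stand: a fixed round red foot, 80 mm across and 10 mm high, with an upright 8 mm steel pin in its middle, tip 40 mm above the table. The point is on its axis on top of the foot, where the spool's underside rests; a seated spool's centre is 25 mm above it. 
- seat_yellow (a point): the yellow thread stand: a fixed round yellow foot, 80 mm across and 10 mm high, with an upright 8 mm steel pin in its middle, tip 40 mm above the table. The point is on its axis on top of the foot, where the spool's underside rests; a seated spool's centre is 25 mm above it. 
- seat_white (a point): the white thread stand: a fixed round white foot, 80 mm across and 10 mm high, with an upright 8 mm steel pin in its middle, tip 40 mm above the table. The point is on its axis on top of the foot, where the spool's underside rests; a seated spool's centre is 25 mm above it. 
Mind the look-alikes: they are no part of the job. There is more than one size of the part that bears centre_blue; the job needs the larger.

How it is judged:
By the outcome, as a careful person would: the job done as asked, in the order asked, and still so for the second after the job is handed in, with the robot touching nothing.
It also fails if it takes over 128 s, if anything falls off the work surface, if the arm or the gripper's body presses on something with over 40 N, if the wrist force passes 120 N, or if a joint passes its speed limit or range.

### The arm

A 6-joint arm with a two-finger parallel gripper is mounted at the origin on the work surface. World frame = base frame: x ahead of the robot, y to its left, z up, the work surface at z = 0. Lengths are in mm, angles in rad, forces in N, time in s.
With the tool pointing down it reaches from about 400 to 925 mm from the base axis. Payload 12.5 kg.
Tool frame: the origin (TCP) lies at the very end of the fingers, on their centre line; the grasp point (between the pads) lies env.hold_point_z behind it (env.hold_point_z is the distance from the TCP to the grasp point, in mm); y points along the fingers, z is the direction in which the jaws open and shut, and the axes are right-handed (so a half turn about y gives the same grasp; the last joint's range is limited). The gripper opens to 95 mm and grips with 3 to 60 N. Pads are 20 mm wide; open, the fingers measure 119 mm over their backs; the gripper's body (75 mm by 180 mm) begins 59 mm behind the grasp point.
Start: joints at [1.242, 0.491, 1.559, -0, 1.092, -0.106], TCP at [138.082, 609.574, 214.661] pointing down, gripper open.
Joint ranges: [-3.1, 3.1], [-0.84, 2.19], [0.05, 2.79], [-1.13, 4.28], [0.06, 2.93], [-2.69, 2.69]. Speed limits (rad/s): [2.22, 2.22, 2.79, 3.14, 3.14, 3.14].

### API

Orientations are given as [roll, pitch, yaw] about the fixed x, y, z axes, in that order (R = Rz(yaw) Ry(pitch) Rx(roll)).
In Python, from cell import env gives the robot as it stands.
- The arm moves only by the shell command python3 -m inch 'ROWS'. ROWS is JSON, one flat list of numbers, 7 for each row, row after row: the shift along the tool's x, y, z in m, then the turn, a rotation vector about the tool's x, y, z in degrees, then the closure, from -1 (fully open) to 1 (shut). In form: [tx, ty, tz, ax, ay, az, hand, tx, ty, tz, ax, ay, az, hand, ...]. A call has 1 to 10 rows; each row shifts and turns the commanded pose from where the row before left it, along the tool's axes as they then stand; what a row does not reach is not made up. A row lasts 1/10 s, in which the tool goes at most 50 mm and 8.59 degrees, less where a joint would pass 70% of its speed; a pose out of reach is approached as far as the arm can. A call is refused whole if a number of a shift passes 0.05 or a number of a turn 8.59, either way. A call with a gripper value outside its range is refused whole. The fingers move at their own pace and stop on an object; the grip force is fixed at half the most. Time passes only in rows, so rows that do not move let the fingers close. It gives the time, the measured TCP pose, the force and the opening at its end, in the units of the state.
- env.state(): the state, without advancing time (a new reading comes with each control period).
- env.read_camera(name): name is "side" or "top"; returns a dict with "pixels" (400x640x3 uint8, blue, green, red), "depth" (400x640 float32, mm along the optical axis (not along the pixel's ray), 0 where there is no reading), "mtx" (3x3 intrinsics, pixels), "R" (3x3) and "t" (3): a world point X has camera coordinates R X + t. Camera axes: x right, y down, z forward; pixel columns grow to the right and rows downward; lengths in mm; the calibration is good to about 2 mm. A picture is of the moment at which its call begins.
- env.job_done(): hands the job in, once; it reports no verdict.
The state is a dict: "t": time; "joints": joint angles; "qvel": joint speeds; "tau": joint torques, N m; "eef_pos": TCP position; "tcp_rot": TCP orientation; "ft_force": force on the tool from outside, world axes, zero at the start; "moment": the same for the moment, N m; "opening": opening from 0.0 (shut) to 1.0 (fully open).
Only numpy, scipy, OpenCV 4.12 (cv2) and the standard library are available. Lean on these libraries where they do the work, as an engineer would, in place of code of your own. Each camera call takes 0.05 s, during which the arm holds its last target.

## Working session

There is one attempt and no reset: what is moved stays moved. The work goes in short steps, Python scripts to look and compute and a shell command to move; the robot and the scene stay as the last step left them, time stands still between calls to the robot, and variables do not carry over. Pictures are saved under pics/ and viewed, and the job is handed in when it is done.

```bash
ls; mkdir -p pics
python3 - <<'E'
from cell import env
import cv2
print(env.state(), env.hold_point_z)
for n in("top","side"):
    c=env.read_camera(n); cv2.imwrite(f"pics/{n}0.png",c["pixels"]); print(n,c["mtx"],c["R"],c["t"])
E
```

```text
pics
{'t': 0.0, 'joints': array([ 1.24242501e+00,  4.91564628e-01,  1.55945453e+00,  1.34261925e-05,
        1.09170957e+00, -1.05589956e-01]), 'qvel': array([-0.00062582,  0.00013616,  0.00096693,  0.00023127, -0.0030567 ,
       -0.00163104]), 'tau': array([ 1.67682003e-03, -6.12674046e+01, -2.58189815e+01,  6.92848535e-02,
        4.81891294e-02, -1.04471821e-04]), 'eef_pos': array([137.97730782, 609.32455316, 214.05685325]), 'tcp_rot': array([-1.57192483e+00,  1.31577410e-04, -2.22787628e-01]), 'ft_force': array([0.61338876, 0.94359153, 0.47230704]), 'moment': array([-0.00969448,  0.00416491, -0.01235421]), 'opening': 0.9992826860952237} 18.8
top [[508.50021104   0.         305.76782377]
 [  0.         508.50021104 197.5841195 ]
 [  0.           0.           1.        ]] [[-0.01050224 -0.9996379  -0.02477446]
 [-0.99600734  0.01265421 -0.08836994]
 [ 0.08865144  0.02374746 -0.99577958]] [  24.05665536  530.365549   1427.07015744]
side [[437.13068085   0.         326.56722995]
 [  0.         437.13068085 197.21246254]
 [  0.           0.           1.        ]] [[ 0.81917876 -0.57345889  0.00954214]
 [-0.42067705 -0.61207412 -0.66962384]
 [ 0.38984225  0.54452747 -0.74263912]] [-421.72710624  254.18482631  921.53118674]
```

View pics/top0.png

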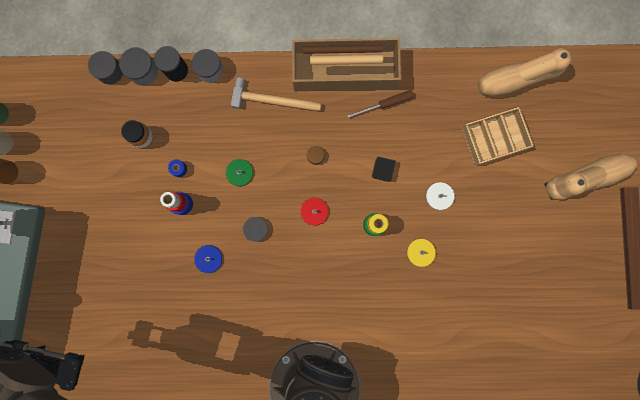

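View pics/side0.png

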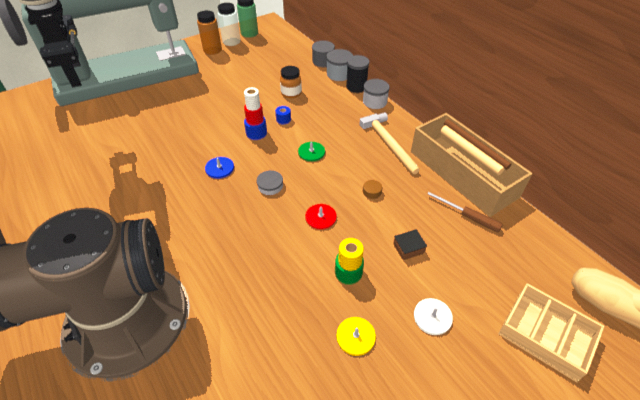

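```bash
cat > h.py <<'E'
from cell import env
import cv2, numpy as np
def cam(n): return env.read_camera(n)
def world(c):
    d=c["depth"].astype(float); K=c["mtx"]; v,u=np.mgrid[0:400,0:640]
    P=np.stack([(u-K[0,2])/K[0,0]*d,(v-K[1,2])/K[1,1]*d,d],-1)
    W=(P-c["t"])@c["R"]; W[d<=0]=np.nan; return W
def ray(c,u,v):
    d=c["R"].T@np.linalg.inv(c["mtx"])@[u,v,1]; return -c["R"].T@c["t"],d/np.linalg.norm(d)
def cast(c,u,v,z):
    o,d=ray(c,u,v); return o+d*(z-o[2])/d[2]
def tri(c1,p1,c2,p2):
    A=np.zeros((3,3));b=np.zeros(3);R=[]
    for c,p in((c1,p1),(c2,p2)):
        o,d=ray(c,*p);M=np.eye(3)-np.outer(d,d);A+=M;b+=M@o;R.append((o,d,M))
    X=np.linalg.solve(A,b); return X,[np.linalg.norm(M@(X-o)) for o,d,M in R]
def masks(c):
    h=cv2.cvtColor(c["pixels"],cv2.COLOR_BGR2HSV).astype(int);H,S,V=h[...,0],h[...,1],h[...,2]
    return dict(blue=(abs(H-118)<12)&(S>150)&(V>60),green=(abs(H-65)<18)&(S>150)&(V>50),red=((H<5)|(H>174))&(S>190)&(V>80),
      yellow=(abs(H-27)<5)&(S>190)&(V>110),white=(S<35)&(V>170))
E
python3 - <<'E'
from h import *
for n in("top","side"):
    c=cam(n);W=world(c)
    for k,m in masks(c).items():
        N,L,st,ce=cv2.connectedComponentsWithStats(m.astype(np.uint8))
        for i in range(1,N):
            if st[i,4]<40: continue
            w=W[L==i]; w=w[~np.isnan(w[:,0])]
            z=w[:,2]; 
            if np.median(w[:,0])<250 or np.median(w[:,0])>1000 or abs(np.median(w[:,1]))>520: continue
            zt=np.percentile(z,95); t=w[abs(z-zt)<6]
            print(n,k,st[i],ce[i].round(1),"zpct",np.percentile(z,[5,50,95]).round(1),"med",np.median(w,0).round(1),"topbox",((np.percentile(t,2,0)+np.percentile(t,98,0))/2).round(1),(np.percentile(t,98,0)-np.percentile(t,2,0)).round(0), "ext",t[:,:2].min(0).round(),t[:,:2].max(0).round())
E
```

```text
top blue [169 160  18  17 188] [177.4 168.2] zpct [11.5 36.3 42.1] med [617.2 382.7  36.3] topbox [620.4 386.6  40.6] [43. 38.  9.] ext [599. 367.] [642. 407.]
top blue [171 192  22  23 146] [185.2 205. ] zpct [12.2 45.9 54.7] med [508.7 356.1  45.9] topbox [518.9 370.4  53. ] [60. 43.  8.] ext [489. 348.] [549. 396.]
top blue [195 245  27  28 558] [207.9 258.7] zpct [ 5.1 10.9 15.9] med [359.1 299.6  10.9] topbox [360.4 300.4  14. ] [71. 68.  8.] ext [322. 263.] [399. 338.]
top green [227 160  26  26 512] [239.3 172.3] zpct [ 4.9 10.5 15. ] med [608.  210.7  10.5] topbox [608.3 210.7  12.9] [70. 65.  8.] ext [570. 173.] [644. 246.]
top green [364 214  17  22  74] [368.9 226.6] zpct [44.8 50.5 55.1] med [ 441.3 -154.4   50.5] topbox [ 450.7 -161.4   53.4] [58. 35.  8.] ext [ 422. -179.] [ 480. -144.]
top red [167 192  19  19 101] [178.8 203.7] zpct [ 61.9  94.9 102.7] med [508.  360.9  94.9] topbox [519.  372.9 100.7] [49. 37.  7.] ext [495. 353.] [544. 394.]
top red [301 198  27  27 561] [314. 211.] zpct [ 4.9 10.2 15.5] med [492.7  -4.9  10.2] topbox [492.8  -5.   13.7] [69. 69.  8
[... 1832 characters left out ...]
31. -348.] [ 411. -269.]
side white [244  87  14  22 208] [251.4  98.4] zpct [106.7 135.4 150. ] med [512.3 363.3 135.4] topbox [518.1 375.7 147.7] [35. 38.  7.] ext [499. 354.] [537. 396.]
side white [360 113  27  11 134] [373.2 117.6] zpct [20.  24.  27.1] med [838.5 212.3  24. ] topbox [840.3 214.8  24.7] [82. 31.  7.] ext [798. 195.] [883. 232.]
side white [428 193  35  17  59] [445.6 201.2] zpct [11.  13.9 17.1] med [ 785.  -157.8   13.9] topbox [ 781.  -153.6   14.4] [32. 87.  6.] ext [ 764. -198.] [ 799. -109.]
side white [ 414  298   38   36 1050] [432.7 315.9] zpct [ 5.5  8.7 11.6] med [ 529.7 -368.2    8.7] topbox [ 531.1 -367.1    9.1] [72. 71.  6.] ext [ 491. -406.] [ 572. -327.]
```

```bash
cat >> h.py <<'E'
def tilt(s):
    from scipy.spatial.transform import Rotation as Q
    return Q.from_euler('xyz',s["tcp_rot"]).as_matrix()
def near(c,u0,v0,m,r=22,ring=None):
    mm=np.zeros((400,640),np.uint8); cv2.circle(mm,(int(u0),int(v0)),r,1,-1); mm&=m.astype(np.uint8)
    cs,_=cv2.findContours(mm,cv2.RETR_EXTERNAL,cv2.CHAIN_APPROX_NONE); k=max(cs,key=cv2.contourArea)
    k=cv2.convexHull(k); e=cv2.fitEllipse(k); return e
E
python3 - <<'E'
from h import *
T=cam("top");S=cam("side");MT=masks(T);MS=masks(S)
def ymask(c):
    h=cv2.cvtColor(c["pixels"],cv2.COLOR_BGR2HSV).astype(int); return (abs(h[...,0]-26)<7)&(h[...,1]>205)&(h[...,2]>110)
MT["yellow"]=ymask(T);MS["yellow"]=ymask(S)
F=dict(blue=((208,259),(219,168)),green=((239,172),(311,151)),red=((314,211),(321,216)),yellow=((421,252),(356,336)),white=((440,196),(433,316)))
for k,(a,b) in F.items():
    et=near(T,*a,MT[k],24);es=near(S,*b,MS[k],26)
    X,r=tri(T,et[0],S,es[0])
    print(k,et[0],es[0],np.round(et[1],1),"tri",X.round(1),np.round(r,1),"cast",cast(T,*et[0],10).round(1),cast(S,*es[0],10).round(1))
# top faces by depth
for n,c,M in(("top",T,MT),("side",S,MS)):
    W=world(c)
    for k,z,xy in(("white",150,(519,376)),("yellow",100,(452,-177)),("blue",40,(620,386))):
        m=(abs(W[...,2]-z)<7)&(np.hypot(W[...,0]-xy[0],W[...,1]-xy[1])<45)
        cs,_=cv2.findContours(m.astype(np.uint8),cv2.RETR_EXTERNAL,cv2.CHAIN_APPROX_NONE)
        e=cv2.fitEllipse(cv2.convexHull(max(cs,key=cv2.contourArea))); print(n,k,np.round(e[0],1),np.round(e[1],1),cast(c,*e[0],z).round(1),np.median(W[m][:,2]).round(1))
E
```

```text
blue (207.84523010253906, 258.68121337890625) (219.05772399902344, 167.18084716796875) [26.6 27.3] tri [359.3 302.1   3.3] [0.3 0.3] cast [359.8 300.6  10. ] [356.9 295.3  10. ]
green (239.20651245117188, 172.1939697265625) (311.1546936035156, 150.9818572998047) [25.8 26. ] tri [608.8 211.8   4.4] [0.4 0.4] cast [608.3 210.7  10. ] [605.  206.7  10. ]
red (314.0293884277344, 210.9869842529297) (320.49359130859375, 216.1309814453125) [26.9 27.3] tri [493.   -4.9   2.7] [0.4 0.4] cast [492.9  -5.1  10. ] [489.3  -9.7  10. ]Traceback (most recent call last):
  File "<stdin>", line 8, in <module>
  File "h.py", line 26, in near
    cs,_=cv2.findContours(mm,cv2.RETR_EXTERNAL,cv2.CHAIN_APPROX_NONE); k=max(cs,key=cv2.contourArea)
                                                                         ~~~^^^^^^^^^^^^^^^^^^^^^^^^
ValueError: max() iterable argument is empty
```

```bash
python3 -m inch '[0,0,0,0,-6.4,0,-1, 0,0,0,0,-6.4,0,-1, 0,0,0,0,0,0,-1]'
```

```text
t: 0.6
eef_pos: [138.1, 609.5, 214.6]
tcp_rot: [-1.571, 0.0, 0.002]
ft_force: [0.8, 1.3, -0.2]
opening: 1.003
```

Run:
```python
from h import *
T=cam("top");S=cam("side");
for c,u,v in((T,415,252),(S,345,340),(T,372,217)):print(c["pixels"][v,u],cv2.cvtColor(c["pixels"],cv2.COLOR_BGR2HSV)[v,u])
MT=masks(T);MS=masks(S)
def ymask(c):
    h=cv2.cvtColor(c["pixels"],cv2.COLOR_BGR2HSV).astype(int); return (abs(h[...,0]-26)<7)&(h[...,1]>190)&(h[...,2]>110)
MT["yellow"]=ymask(T);MS["yellow"]=ymask(S)
for k,(a,b) in dict(yellow=((421,252),(356,336)),white=((440,196),(433,316))).items():
    et=near(T,*a,MT[k],24);es=near(S,*b,MS[k],26)
    print(k,et[0],np.round(et[1],1),np.round(es[0],1),tri(T,et[0],S,es[0])[0].round(1),"cast",cast(T,*et[0],10).round(1),cast(S,*es[0],10).round(1))
P={}
for n,c,M in(("top",T,MT),("side",S,MS)):
    W=world(c)
    for k,z,xy in(("white",150,(519,376)),("yellow",100,(452,-177)),("blue",40,(620,386))):
        m=(abs(W[...,2]-z)<7)&(np.hypot(W[...,0]-xy[0],W[...,1]-xy[1])<45)
        cs,_=cv2.findContours(m.astype(np.uint8),cv2.RETR_EXTERNAL,cv2.CHAIN_APPROX_NONE)
        e=cv2.fitEllipse(cv2.convexHull(max(cs,key=cv2.contourArea))); print(n,k,np.round(e[0],1),np.round(e[1],1),cast(c,*e[0],z).round(1),np.median(W[m][:,2]).round(1)); P[n,k]=e[0]
for k in("white","yellow"):print(k,tri(T,P["top",k],S,P["side",k]))
```

```text
[ 58 197 224] [ 25 189 224]
[  0 254 255] [ 30 255 255]
[ 58 201 230] [ 25 191 230]
yellow (422.3951721191406, 252.26979064941406) [ 7.5 11.1] [355.6 335.7] [ 370.9 -310.5    9.4] cast [ 371.9 -311.1   10. ] [ 369.7 -310.1   10. ]
white (439.75006103515625, 195.65936279296875) [27.  27.8] [432.8 315.9] [ 532.9 -366.7    4.6] cast [ 532.5 -365.5   10. ] [ 530. -368.   10.]
top white [167.5 199. ] [14.7 15.5] [520.3 377.5 150. ] 150.1
top yellow [377.6 223. ] [19.3 19.3] [ 453.  -175.9  100. ] 100.1
top blue [175.5 167.3] [15.9 16.5] [620.7 388.7  40. ] 38.0
side white [251.   92.6] [ 9.9 14.2] [516.5 370.5 150. ] 147.9
side yellow [350.7 248.6] [21.1 24.6] [ 449.5 -180.7  100. ] 98.6
side blue [282.5 110.7] [10.1 15.1] [616.4 381.2  40. ] 35.5
white (array([520.70094683, 379.58241096, 143.22152237]), [np.float64(0.17859237836578798), np.float64(0.17859237836582384)])
yellow (array([ 453.16574897, -176.72330336,   92.45708698]), [np.float64(0.11661560102049803), np.float64(0.11661560102054477)])
```

```bash
python3 -m inch '[0.0381,0,-0.0234,0,0,0,-1,0.0381,0,-0.0234,0,0,0,-1,0.0381,0,-0.0234,0,0,0,-1,0.0381,0,-0.0234,0,0,0,-1,0.0381,0,-0.0234,0,0,0,-1,0.0381,0,-0.0234,0,0,0,-1,0.0381,0,-0.0234,0,0,0,-1,0.0381,0,-0.0234,0,0,0,-1,0.0381,0,-0.0234,0,0,0,-1,0.0381,0,-0.0234,0,0,0,-1]'; python3 -m inch '[0,0,0,0,0,0,-1,0,0,0,0,0,0,-1]'
python3 - <<'E'
from h import *
for n in("top","side"):
    c=cam(n); cv2.imwrite(f"pics/{n}1.png",c["pixels"])
    p=c["R"]@env.state()["eef_pos"]+c["t"];p=c["mtx"]@p;print(n,p[:2]/p[2])
E
```

```text
t: 1.7
eef_pos: [520.7, 374.6, 214.7]
tcp_rot: [-1.571, -0.0, -0.003]
ft_force: [-0.0, -0.1, -1.0]
opening: 1.0
t: 1.9
eef_pos: [519.7, 375.1, 214.3]
tcp_rot: [-1.571, 0.001, -0.003]
ft_force: [-0.7, 0.1, -0.5]
opening: 1.001
top [160.49712462 197.33257286]
side [247.7698346   70.86640012]
```

View pics/top1.png

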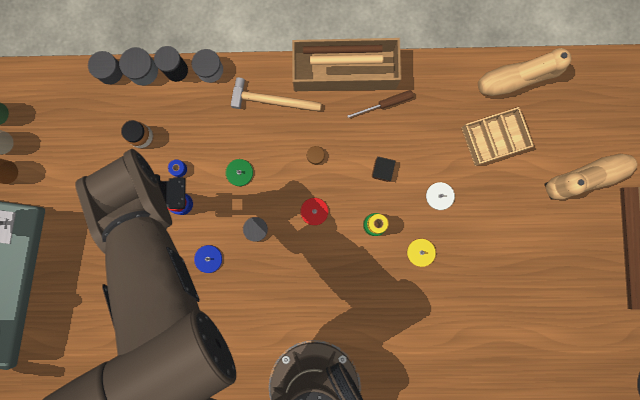

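View pics/side1.png

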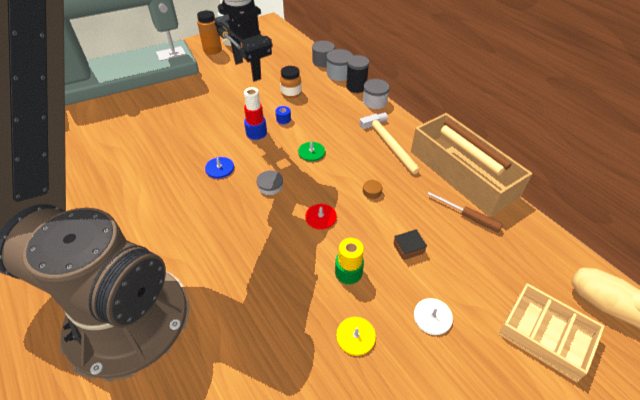

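Run:
```python
from h import *
c=cv2.imread("pics/side1.png")[20:140,190:320]; cv2.imwrite("pics/s1c.png",cv2.resize(c,None,fx=5,fy=5,interpolation=cv2.INTER_NEAREST)[:600,:])
```

```text
(no output)
```

View pics/s1c.png

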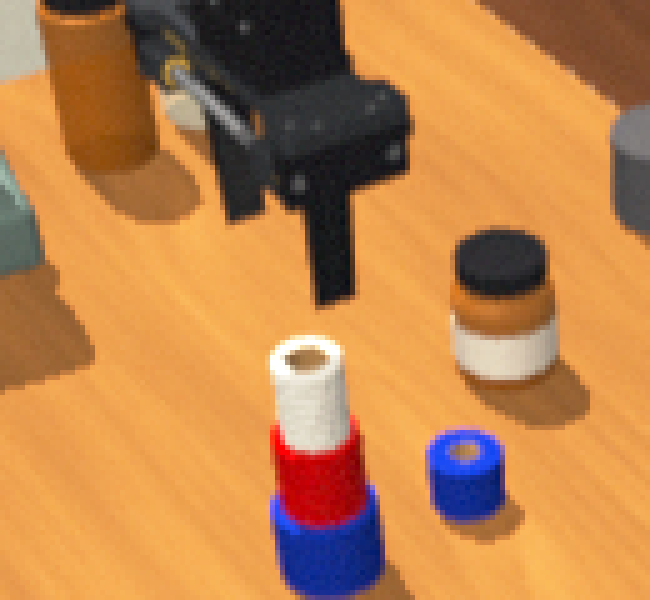

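```bash
python3 -m inch '[-0.0005,0.02,0,0,0,0,-1,0,0.03,0,0,0,0,-1,0,0.03,0,0,0,0,-1,0,0.018,0,0,0,0,-1,0,0.01,0,0,0,0,-1,0,0,0,0,0,0,-1]'; python3 -m inch '[0,0,0,0,0,0,0,0,0,0,0,0,0,0.2,0,0,0,0,0,0,0.4,0,0,0,0,0,0,1,0,0,0,0,0,0,1,0,0,0,0,0,0,1,0,0,0,0,0,0,1]'
```

```text
t: 2.6
eef_pos: [517.7, 376.3, 105.8]
tcp_rot: [-1.572, 0.002, 0.001]
ft_force: [-1.3, 0.0, -0.5]
opening: 0.999
t: 3.3
eef_pos: [518.8, 375.8, 106.7]
tcp_rot: [-1.571, -0.0, 0.001]
ft_force: [-0.6, 0.2, 0.4]
opening: 0.469
```

```bash
python3 -m inch '[0,0,0,0,0,0,1,0,0,0,0,0,0,1,0,0,0,0,0,0,1]';python3 -m inch '[0,0,0,0,0,0,1,0,0,0,0,0,0,1]'; python3 -m inch '[0,-0.005,0,0,0,0,1,0,-0.01,0,0,0,0,1,0,-0.02,0,0,0,0,1,0,-0.02,0,0,0,0,1,0,-0.01,0,0,0,0,1,0,0,0,0,0,0,1]'
python3 - <<'E'
from h import *
c=cam("side"); cv2.imwrite("pics/s2.png",cv2.resize(c["pixels"][20:140,190:320],None,fx=5,fy=5))
E
```

```text
t: 3.6
eef_pos: [518.8, 375.8, 106.7]
tcp_rot: [-1.571, -0.0, 0.001]
ft_force: [1.0, 0.1, 0.7]
opening: 0.413
t: 3.8
eef_pos: [518.8, 375.8, 106.7]
tcp_rot: [-1.571, -0.0, 0.001]
ft_force: [0.4, 0.0, -0.6]
opening: 0.416
t: 4.4
eef_pos: [519.2, 376.1, 173.4]
tcp_rot: [-1.569, -0.003, 0.001]
ft_force: [-0.5, -0.6, -0.6]
opening: 0.416
```

View pics/s2.png

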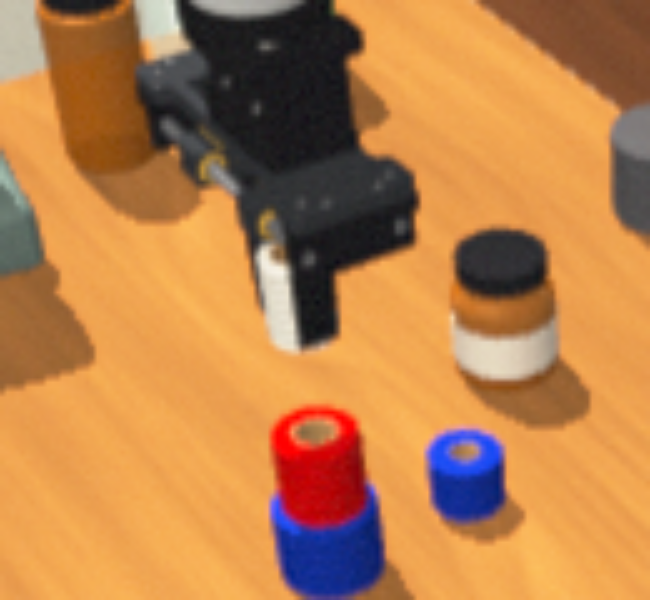

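```bash
python3 -m inch '[0,0,-0.02,0,0,0,1,0,0,-0.035,0,0,0,1,0.002,0,-0.04,0,0,0,1,0.002,0,-0.04,0,0,0,1,0.002,0,-0.04,0,0,0,1,0.002,0,-0.04,0,0,0,1,0.002,0,-0.04,0,0,0,1,0.002,0,-0.04,0,0,0,1,0,0,-0.04,0,0,0,1,0,0,-0.04,0,0,0,1]' ; python3 -m inch '[0,0,-0.04,0,0,0,1,0,0,-0.04,0,0,0,1,0,0,-0.04,0,0,0,1,0,0,-0.04,0,0,0,1,0,0,-0.04,0,0,0,1,0,0,-0.04,0,0,0,1,0,0,-0.04,0,0,0,1,0,0,-0.035,0,0,0,1,0,0,-0.03,0,0,0,1,0,0,-0.02,0,0,0,1]'; python3 -m inch '[0,0,-0.002,0,0,0,1,0,0,0,0,0,0,1,0,0,0,0,0,0,1]'
```

```text
t: 5.45
eef_pos: [530.3, -0.7, 170.7]
tcp_rot: [-1.57, 0.002, 0.001]
ft_force: [1.2, -0.6, -1.0]
opening: 0.419
t: 6.45
eef_pos: [530.6, -366.0, 170.3]
tcp_rot: [-1.57, 0.001, -0.001]
ft_force: [-0.4, -0.1, -0.8]
opening: 0.417
t: 6.75
eef_pos: [531.2, -364.9, 171.4]
tcp_rot: [-1.57, 0.0, 0.001]
ft_force: [0.6, 0.7, -1.9]
opening: 0.419
```

```bash
python3 -m inch '[0,0.02,-0.001,0,0,0,1,0,0.03,0,0,0,0,1,0,0.03,0,0,0,0,1,0,0.02,0,0,0,0,1,0,0.01,0,0,0,0,1,0,0,0,0,0,0,1,0,0,0,0,0,0,1]'
cat > look.py <<'E'
import sys
from h import *
t,x,y,z=sys.argv[1],*map(float,sys.argv[2:5])
ims=[]
for n in("top","side"):
    c=cam(n); p=c["mtx"]@(c["R"]@np.array([x,y,z])+c["t"]); u,v=(p[:2]/p[2]).astype(int)
    u=min(max(u,35),604);v=min(max(v,35),364); ims.append(cv2.resize(c["pixels"][v-35:v+35,u-35:u+35],(395,395),interpolation=cv2.INTER_CUBIC))
cv2.imwrite(f"pics/{t}.png",np.hstack(ims))
E
python3 look.py w1 531 -365 40
```

```text
t: 7.45
eef_pos: [531.7, -367.0, 62.5]
tcp_rot: [-1.571, -0.001, 0.001]
ft_force: [0.8, 0.2, 0.2]
opening: 0.416
```

View pics/w1.png

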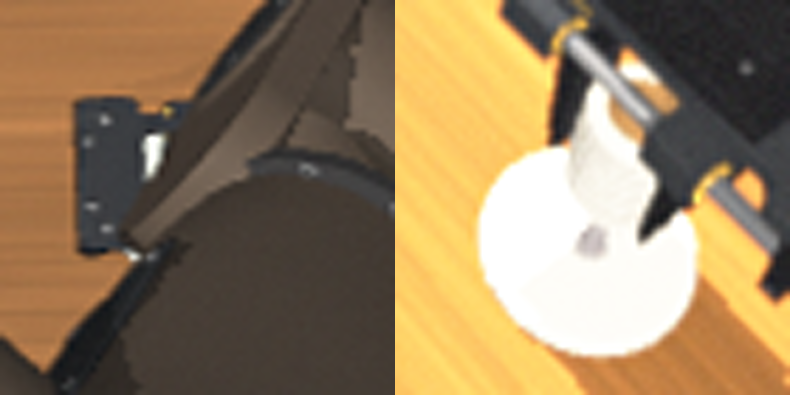

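```bash
python3 -m inch '[0,0.008,0,0,0,0,1,0,0.008,0,0,0,0,1,0,0.008,0,0,0,0,1,0,0.008,0,0,0,0,1,0,0.006,0,0,0,0,1,0,0.004,0,0,0,0,1,0,0,0,0,0,0,1,0,0,0,0,0,0,1]'; python3 -m inch '[0,0.002,0,0,0,0,1,0,0.001,0,0,0,0,1,0,0,0,0,0,0,1,0,0,0,0,0,0,1]'
```

```text
t: 8.35
eef_pos: [531.2, -367.2, 19.6]
tcp_rot: [-1.571, -0.0, 0.001]
ft_force: [0.6, 0.0, -0.8]
opening: 0.415
t: 8.75
eef_pos: [531.2, -367.2, 16.7]
tcp_rot: [-1.571, -0.0, 0.001]
ft_force: [0.2, 0.0, 0.1]
opening: 0.418
```

```bash
python3 -m inch '[0,0.0005,0,0,0,0,1,0,0.0005,0,0,0,0,1,0,0,0,0,0,0,1,0,0,0,0,0,0,1]';python3 -m inch '[0,0,0,0,0,0,0,0,0,0,0,0,0,-0.3,0,0,0,0,0,0,-0.6,0,0,0,0,0,0,-1,0,0,0,0,0,0,-1,0,0,0,0,0,0,-1,0,0,0,0,0,0,-1,0,0,0,0,0,0,-1]'; python3 look.py w2 531 -365 40
```

```text
t: 9.15
eef_pos: [531.3, -367.2, 16.6]
tcp_rot: [-1.571, -0.0, 0.001]
ft_force: [-3.6, 2.5, 9.0]
opening: 0.417
t: 9.95
eef_pos: [531.2, -367.2, 15.5]
tcp_rot: [-1.571, 0.0, 0.001]
ft_force: [0.3, 0.7, -0.3]
opening: 0.99
```

View pics/w2.png

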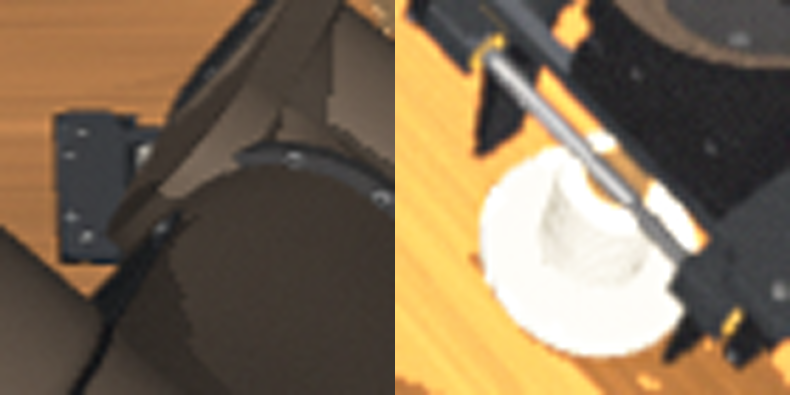

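```bash
python3 -m inch '[0,-0.01,0,0,0,0,-1,0,-0.02,0,0,0,0,-1,0,-0.03,0,0,0,0,-1,0,-0.03,0,0,0,0,-1,0,-0.02,0.02,0,0,0,-1,-0.015,-0.01,0.03,0,0,0,-1,-0.02,0,0.04,0,0,0,-1,-0.02,0,0.04,0,0,0,-1,-0.02,0,0.04,0,0,0,-1,-0.004,0,0.02,0,0,0,-1]';  python3 -m inch '[0,0,0,0,0,0,-1,0,0,0,0,0,0,-1]'
python3 - <<'E'
from h import *
c=cam("top"); im=cv2.imread("pics/top0.png"); h=cv2.cvtColor(im,cv2.COLOR_BGR2HSV).astype(int)
m=(abs(h[...,0]-26)<6)&(h[...,1]>175)&(h[...,2]>150)
print(near(c,421,252,m,24),)
e=near(c,421,252,m,24); print(cast(c,*e[0],10))
E
python3 look.py y1 452 -177 80
```

```text
t: 11.05
eef_pos: [449.9, -174.6, 136.4]
tcp_rot: [-1.57, 0.001, 0.001]
ft_force: [-0.3, 0.4, 0.6]
opening: 1.002
t: 11.25
eef_pos: [452.8, -177.7, 136.4]
tcp_rot: [-1.572, -0.002, 0.001]
ft_force: [-0.0, 0.3, 0.5]
opening: 0.998
((420.9510498046875, 252.2997589111328), (27.5771541595459, 28.373538970947266), 117.80004119873047)
[ 371.83479458 -307.02067858   10.        ]
```

View pics/y1.png

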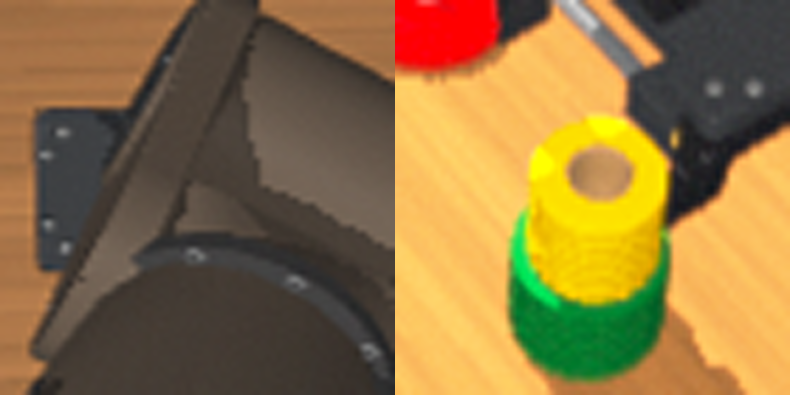

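```bash
python3 -m inch '[0,0.02,0,0,0,0,-1,0,0.025,0,0,0,0,-1,0,0.02,0,0,0,0,-1,0,0.015,0,0,0,0,-1,0,0,0,0,0,0,-1]'; python3 -m inch '[0,0,0,0,0,0,0,0,0,0,0,0,0,0,0,0,0,0,0,0,0.2,0,0,0,0,0,0,1,0,0,0,0,0,0,1,0,0,0,0,0,0,1,0,0,0,0,0,0,1,0,0,0,0,0,0,1]';  python3 -m inch '[0,-0.005,0,0,0,0,1,0,-0.01,0,0,0,0,1,0,-0.02,0,0,0,0,1,0,-0.02,0,0,0,0,1,0,-0.01,0,0,0,0,1,0,0,0,0,0,0,1]'; python3 look.py y2 452 -177 80
```

```text
t: 11.9
eef_pos: [451.5, -177.6, 53.9]
tcp_rot: [-1.569, 0.003, -0.0]
ft_force: [-0.6, 0.4, 0.1]
opening: 1.001
t: 12.7
eef_pos: [452.2, -177.3, 55.8]
tcp_rot: [-1.571, -0.0, 0.001]
ft_force: [-0.9, 0.4, 4.1]
opening: 0.547
t: 13.3
eef_pos: [452.5, -177.5, 122.0]
tcp_rot: [-1.572, -0.002, 0.001]
ft_force: [0.4, 0.3, -1.4]
opening: 0.551
```

View pics/y2.png

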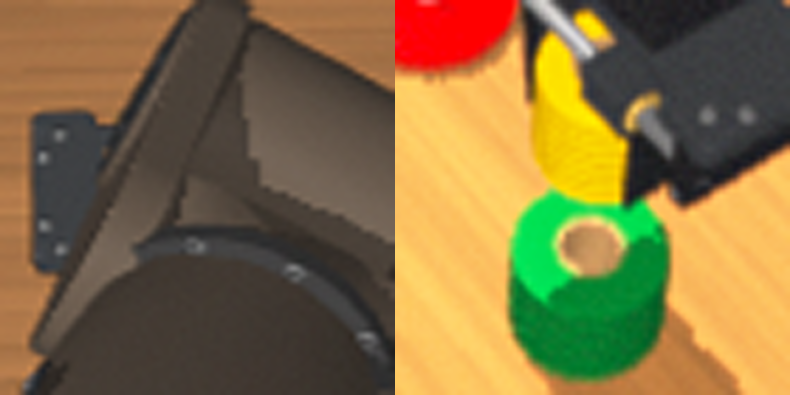

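```bash
python3 -m inch '[-0.008,0,-0.013,0,0,0,1,-0.016,0,-0.026,0,0,0,1,-0.02,0,-0.033,0,0,0,1,-0.018,0,-0.028,0,0,0,1,-0.012,0,-0.02,0,0,0,1,-0.0075,0.01,-0.011,0,0,0,1,0,0.02,0,0,0,0,1,0,0.02,0,0,0,0,1,0,0.02,0,0,0,0,1,0,0,0,0,0,0,1]'; python3 -m inch '[0,0,0,0,0,0,1]';python3 look.py y3 371 -308 40
```

```text
t: 14.4
eef_pos: [369.7, -306.8, 47.7]
tcp_rot: [-1.567, 0.004, 0.001]
ft_force: [0.1, 0.2, -0.4]
opening: 0.55
t: 14.5
eef_pos: [370.5, -307.7, 50.0]
tcp_rot: [-1.569, 0.001, 0.001]
ft_force: [0.5, -0.5, -1.8]
opening: 0.55
```

View pics/y3.png

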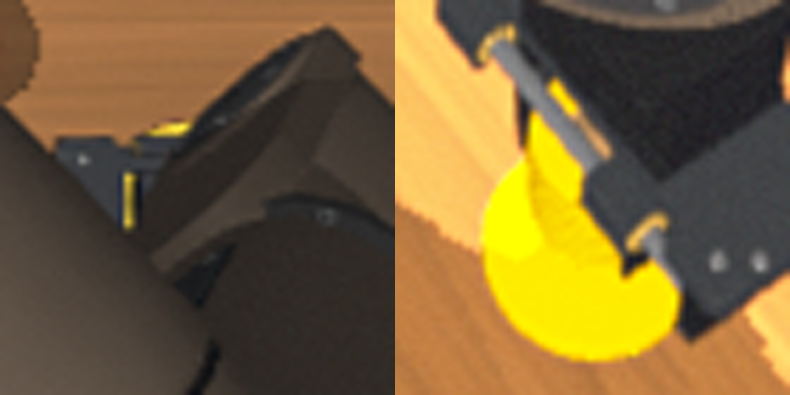

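```bash
python3 -m inch '[0,0.006,-0.0005,0,0,0,1,0,0.008,0,0,0,0,1,0,0.008,0,0,0,0,1,0,0.006,0,0,0,0,1,0,0.004,0,0,0,0,1,0,0,0,0,0,0,1,0,0,0,0,0,0,1]'; python3 -m inch '[0,0.001,0,0,0,0,1,0,0,0,0,0,0,1,0,0,0,0,0,0,1]'
```

```text
t: 15.3
eef_pos: [370.7, -308.8, 18.5]
tcp_rot: [-1.571, 0.0, 0.001]
ft_force: [0.4, 0.6, -0.7]
opening: 0.545
t: 15.6
eef_pos: [370.7, -308.8, 17.7]
tcp_rot: [-1.571, -0.0, 0.001]
ft_force: [0.0, -0.5, -0.8]
opening: 0.552
```

```bash
python3 -m inch '[0,0.001,0,0,0,0,1,0,0.0005,0,0,0,0,1,0,0,0,0,0,0,1,0,0,0,0,0,0,1]'; python3 -m inch '[0,0.0005,0,0,0,0,1,0,0,0,0,0,0,1]'
```

```text
t: 16.0
eef_pos: [370.6, -308.8, 16.1]
tcp_rot: [-1.571, 0.0, 0.001]
ft_force: [0.1, -0.7, -2.0]
opening: 0.556
t: 16.2
eef_pos: [370.7, -308.8, 15.8]
tcp_rot: [-1.571, -0.0, 0.001]
ft_force: [-0.4, 0.6, 3.8]
opening: 0.551
```

Touching. Release, rise, and go over green (452,-177).

```bash
python3 -m inch '[0,0,0,0,0,0,0,0,0,0,0,0,0,-0.5,0,0,0,0,0,0,-1,0,0,0,0,0,0,-1,0,0,0,0,0,0,-1,0,0,0,0,0,0,-1,0,-0.01,0,0,0,0,-1,0,-0.02,0,0,0,0,-1,0,-0.03,0,0,0,0,-1,0,-0.03,0,0,0,0,-1]'; python3 -m inch '[0.01,-0.01,0.015,0,0,0,-1,0.015,0,0.025,0,0,0,-1,0.02,0,0.035,0,0,0,-1,0.02,0,0.035,0,0,0,-1,0.016,0,0.021,0,0,0,-1,0,0,0,0,0,0,-1,0,0,0,0,0,0,-1]'; python3 look.py y4 371 -308 30;  python3 look.py g1 452 -177 40
```

```text
t: 17.2
eef_pos: [370.4, -308.5, 107.1]
tcp_rot: [-1.57, 0.0, 0.001]
ft_force: [-1.1, -0.7, 0.1]
opening: 0.998
t: 17.9
eef_pos: [451.6, -177.4, 116.1]
tcp_rot: [-1.571, -0.0, 0.002]
ft_force: [0.1, -0.4, -0.8]
opening: 0.998
```

View pics/y4.png

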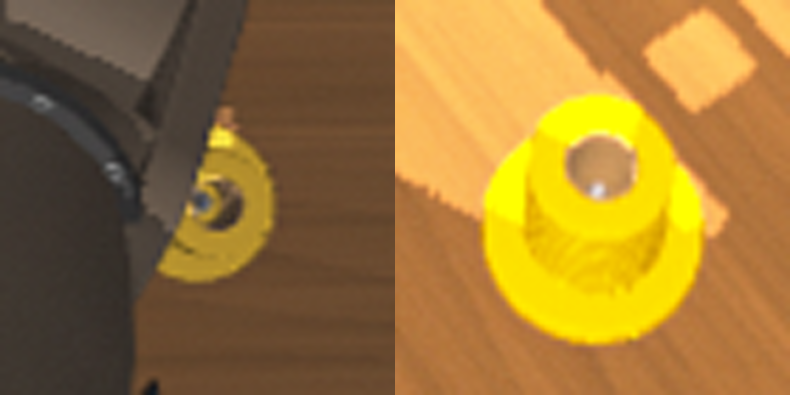

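View pics/g1.png

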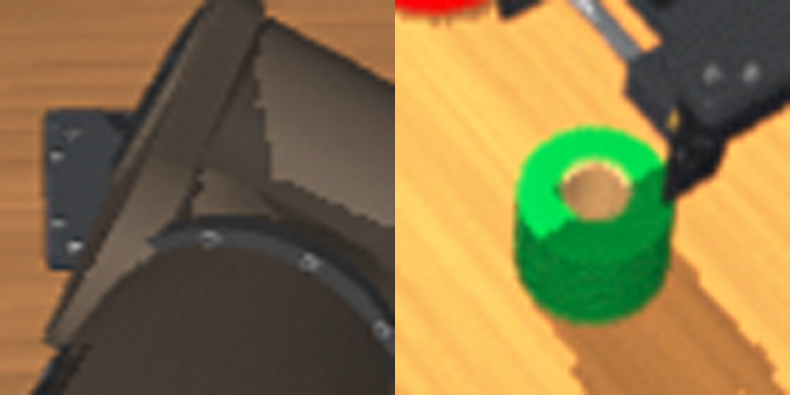

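Run:
```python
from h import *
c=cam("side");W=world(c)
m=(abs(W[...,2]-48.5)<4)&(np.hypot(W[...,0]-452,W[...,1]+177)<45)
cs,_=cv2.findContours(m.astype(np.uint8),cv2.RETR_EXTERNAL,cv2.CHAIN_APPROX_NONE)
k=cv2.convexHull(max(cs,key=cv2.contourArea)); e=cv2.fitEllipse(k); print(e,cast(c,*e[0],50),np.median(W[m][:,2]))
m=masks(c)["green"]&(np.hypot(W[...,0]-452,W[...,1]+177)<60)
t=W[m]; t=t[t[:,2]>46]; print((np.percentile(t,1,0)+np.percentile(t,99,0))/2)
```

```text
((349.04541015625, 261.5328674316406), (25.129472732543945, 28.43657875061035), 99.26174926757812) [ 449.09256473 -179.30266537   50.        ] 48.46500059679989
[ 450.60109532 -188.23116852   81.71368808]
```

```bash
python3 -m inch '[-0.0005,0.02,0,0,0,0,-1,0,0.03,0,0,0,0,-1,0,0.025,0,0,0,0,-1,0,0.015,0,0,0,0,-1,0,0.01,0,0,0,0,-1,0,0.005,0,0,0,0,-1,0,0.003,0,0,0,0,-1,0,0,0,0,0,0,0,0,0,0,0,0,0,0,0,0,0,0,0,0,0.2]'; python3 -m inch '[0,0,0,0,0,0,1,0,0,0,0,0,0,1,0,0,0,0,0,0,1,0,0,0,0,0,0,1,0,0,0,0,0,0,1]'
```

```text
t: 19.15
eef_pos: [451.3, -177.8, 8.1]
tcp_rot: [-1.571, -0.001, 0.001]
ft_force: [0.0, -0.3, 0.0]
opening: 0.804
t: 19.65
eef_pos: [451.2, -177.7, 7.9]
tcp_rot: [-1.571, -0.0, 0.001]
ft_force: [-0.1, 0.7, 6.7]
opening: 0.67
```

```bash
python3 -m inch '[0,-0.005,0,0,0,0,1,0,-0.015,0,0,0,0,1,0,-0.025,0,0,0,0,1,0,-0.03,0,0,0,0,1,0,-0.025,0.01,0,0,0,1,0.006,0,0.02,0,0,0,1,0.012,0,0.03,0,0,0,1,0.014,0,0.035,0,0,0,1,0.016,0,0.04,0,0,0,1,0.016,0,0.04,0,0,0,1]'; python3 -m inch '[0.016,0,0.04,0,0,0,1,0.016,0,0.04,0,0,0,1,0.016,0,0.04,0,0,0,1,0.016,0,0.035,0,0,0,1,0.016,0,0.03,0,0,0,1,0.012,0,0.02,0,0,0,1,0,0,0.0075,0,0,0,1,0,0,0,0,0,0,1,0,0,0,0,0,0,1]'; python3 look.py g2 607 209 60
```

```text
t: 20.65
eef_pos: [515.2, -1.2, 107.8]
tcp_rot: [-1.571, 0.0, 0.0]
ft_force: [0.0, -0.5, -1.6]
opening: 0.674
t: 21.55
eef_pos: [606.2, 209.1, 107.5]
tcp_rot: [-1.571, 0.001, 0.0]
ft_force: [-0.7, -0.4, -0.3]
opening: 0.67
```

View pics/g2.png

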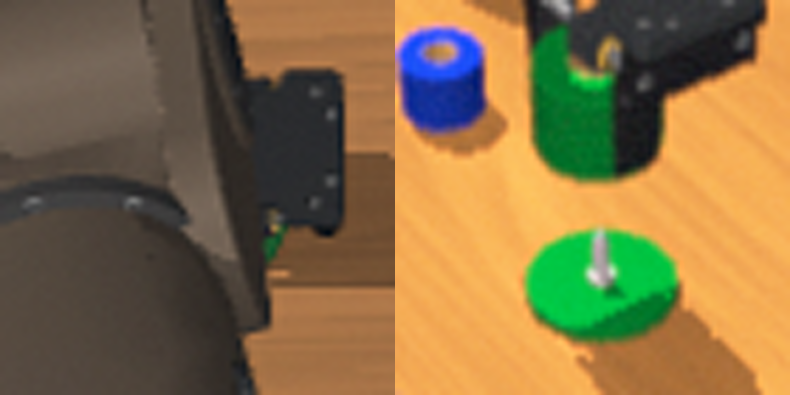

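```bash
python3 -m inch '[0.0005,0.015,0,0,0,0,1,0,0.02,0,0,0,0,1,0,0.015,0,0,0,0,1,0,0.01,0,0,0,0,1,0,0.008,0,0,0,0,1,0,0.008,0,0,0,0,1,0,0.006,0,0,0,0,1,0,0.004,0,0,0,0,1,0,0.001,0,0,0,0,1,0,0,0,0,0,0,1]'; python3 -m inch '[0,0.001,0,0,0,0,1,0,0,0,0,0,0,1,0,0,0,0,0,0,1]'
```

```text
t: 22.65
eef_pos: [607.4, 209.9, 20.8]
tcp_rot: [-1.571, -0.0, 0.001]
ft_force: [0.5, 0.1, -1.8]
opening: 0.672
t: 22.95
eef_pos: [607.4, 209.9, 19.8]
tcp_rot: [-1.571, -0.0, 0.001]
ft_force: [-1.2, -0.0, -1.7]
opening: 0.674
```

```bash
python3 -m inch '[0,0.001,0,0,0,0,1,0,0.0006,0,0,0,0,1,0,0,0,0,0,0,1,0,0,0,0,0,0,1]'; python3 -m inch '[0,0.0006,0,0,0,0,1,0,0,0,0,0,0,1,0,0,0,0,0,0,1]'
```

```text
t: 23.35
eef_pos: [607.3, 209.9, 18.0]
tcp_rot: [-1.571, 0.0, 0.001]
ft_force: [-0.6, 0.1, -1.7]
opening: 0.672
t: 23.65
eef_pos: [607.3, 209.9, 18.0]
tcp_rot: [-1.571, -0.0, 0.001]
ft_force: [-2.5, -0.9, 5.9]
opening: 0.672
```

```bash
python3 -m inch '[0,0,0,0,0,0,0,0,0,0,0,0,0,-0.5,0,0,0,0,0,0,-1,0,0,0,0,0,0,-1,0,0,0,0,0,0,-1,0,-0.01,0,0,0,0,-1,0,-0.02,0,0,0,0,-1,0,-0.03,0,0,0,0,-1,0,-0.035,0,0,0,0,-1,0,-0.025,0,0,0,0,-1]'; python3 -m inch '[-0.01,0,0.02,0,0,0,-1,-0.02,0,0.035,0,0,0,-1,-0.02,0,0.04,0,0,0,-1,-0.02,0,0.04,0,0,0,-1,-0.018,0,0.03,0,0,0,-1,0,0,0,0,0,0,-1,0,0,0,0,0,0,-1]'; python3 look.py g3 607 209 30;  python3 look.py r1 519 375 80
python3 - <<'E'
from h import *
c=cam("side");W=world(c)
m=(abs(W[...,2]-98)<5)&(np.hypot(W[...,0]-519,W[...,1]-375)<35)
cs,_=cv2.findContours(m.astype(np.uint8),cv2.RETR_EXTERNAL,cv2.CHAIN_APPROX_NONE)
k=cv2.convexHull(max(cs,key=cv2.contourArea)); e=cv2.fitEllipse(k); print(e,cast(c,*e[0],100)+[1.7,2.3,0],np.median(W[m][:,2]))
E
```

```text
t: 24.65
eef_pos: [607.7, 210.0, 140.3]
tcp_rot: [-1.57, -0.002, 0.001]
ft_force: [0.2, 0.3, -0.5]
opening: 0.997
t: 25.35
eef_pos: [518.9, 375.2, 138.0]
tcp_rot: [-1.571, -0.001, 0.002]
ft_force: [0.1, -0.8, 0.1]
opening: 1.0
((252.5281982421875, 107.13579559326172), (12.218180656433105, 18.0875301361084), 86.2933120727539) [517.49601488 374.92877032 100.        ] 97.9689635569394
```

View pics/g3.png

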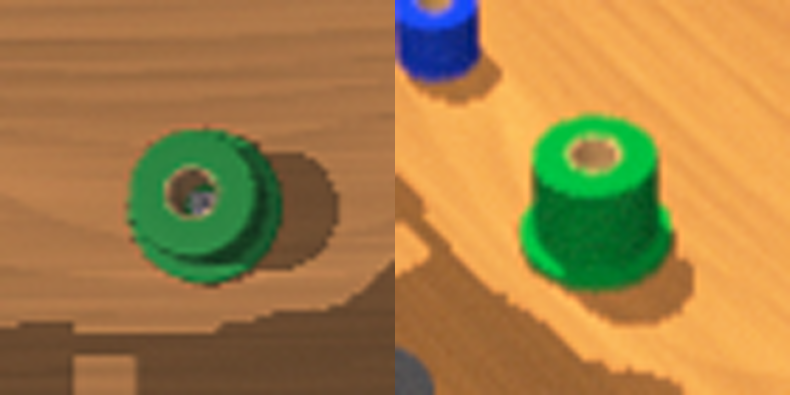

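View pics/r1.png

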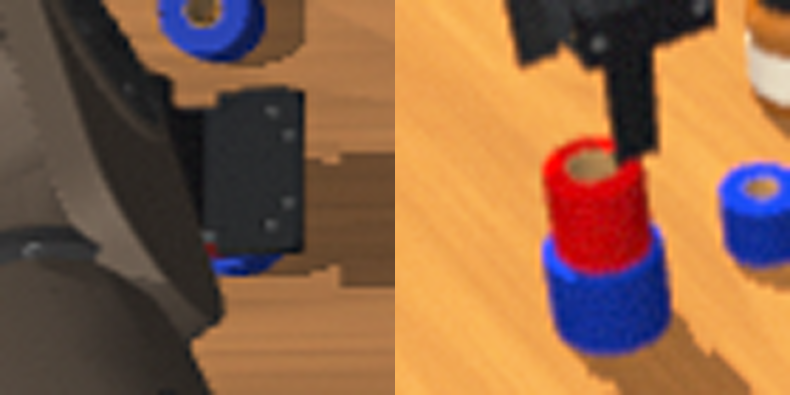

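```bash
python3 -m inch '[-0.0005,0.02,0,0,0,0,-1,0,0.025,0,0,0,0,-1,0,0.02,0,0,0,0,-1,0,0.012,0,0,0,0,-1,0,0.004,0,0,0,0,-1,0,0,0,0,0,0,0,0,0,0,0,0,0,0,0,0,0,0,0,0,0.2]'; python3 -m inch '[0,0,0,0,0,0,1,0,0,0,0,0,0,1,0,0,0,0,0,0,1,0,0,0,0,0,0,1,0,0,0,0,0,0,1,0,0,0,0,0,0,1]'
```

```text
t: 26.4
eef_pos: [519.1, 375.0, 57.4]
tcp_rot: [-1.57, -0.001, 0.001]
ft_force: [-0.3, 0.3, -0.0]
opening: 0.802
t: 27.0
eef_pos: [518.9, 375.1, 56.8]
tcp_rot: [-1.57, -0.001, 0.001]
ft_force: [-0.2, 1.3, 5.4]
opening: 0.547
```

```bash
python3 -m inch '[0,-0.005,0,0,0,0,1,0,-0.015,0,0,0,0,1,0,-0.025,0,0,0,0,1,0,-0.025,0,0,0,0,1,0,-0.02,-0.01,0,0,0,1,0,0,-0.02,0,0,0,1,-0.003,0,-0.03,0,0,0,1,-0.004,0,-0.04,0,0,0,1,-0.004,0,-0.04,0,0,0,1,-0.004,0,-0.04,0,0,0,1]'; python3 -m inch '[-0.004,0,-0.04,0,0,0,1,-0.004,0,-0.04,0,0,0,1,-0.004,0,-0.04,0,0,0,1,0,0,-0.035,0,0,0,1,0,0,-0.025,0,0,0,1,0,0,-0.015,0,0,0,1,0,0,-0.006,0,0,0,1,0,0,0,0,0,0,1,0,0,0,0,0,0,1]'; python3 look.py r2 492 -6 60
```

```text
t: 28.0
eef_pos: [502.7, 192.3, 145.8]
tcp_rot: [-1.571, 0.001, 0.001]
ft_force: [1.3, 0.2, -0.8]
opening: 0.545
t: 28.9
eef_pos: [491.6, -5.9, 146.2]
tcp_rot: [-1.571, 0.001, 0.001]
ft_force: [0.1, -0.4, -0.8]
opening: 0.547
```

View pics/r2.png

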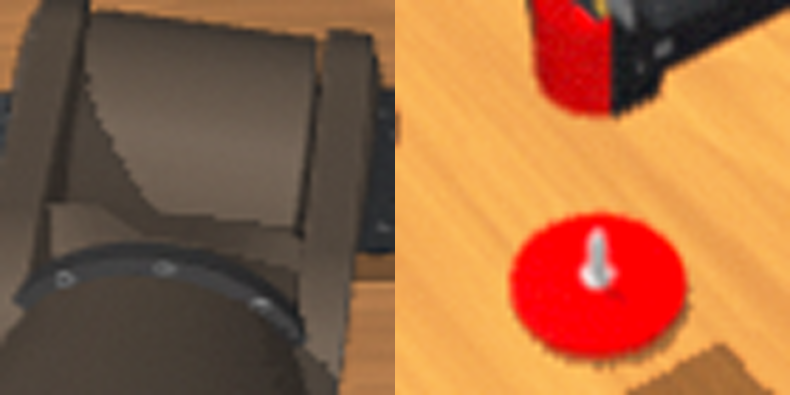

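Down 127 to about 19, then feel for contact.

```bash
python3 -m inch '[0.0005,0.02,0,0,0,0,1,0,0.03,0,0,0,0,1,0,0.025,0,0,0,0,1,0,0.018,0,0,0,0,1,0,0.01,0,0,0,0,1,0,0.008,0,0,0,0,1,0,0.008,0,0,0,0,1,0,0.006,0,0,0,0,1,0,0.002,0,0,0,0,1,0,0,0,0,0,0,1]'; python3 -m inch '[0,0.0006,0,0,0,0,1,0,0,0,0,0,0,1,0,0,0,0,0,0,1]'
```

```text
t: 30.0
eef_pos: [492.5, -6.2, 19.4]
tcp_rot: [-1.571, -0.0, 0.001]
ft_force: [0.7, 0.4, -0.9]
opening: 0.547
t: 30.3
eef_pos: [492.6, -6.2, 19.1]
tcp_rot: [-1.571, -0.001, 0.001]
ft_force: [0.2, 0.4, -0.7]
opening: 0.543
```

```bash
python3 -m inch '[0,0.001,0,0,0,0,1,0,0.0008,0,0,0,0,1,0,0,0,0,0,0,1,0,0,0,0,0,0,1]'; python3 -m inch '[0,0.0008,0,0,0,0,1,0,0,0,0,0,0,1,0,0,0,0,0,0,1]'
```

```text
t: 30.7
eef_pos: [492.5, -6.2, 17.0]
tcp_rot: [-1.571, 0.0, 0.001]
ft_force: [0.3, 0.8, -1.4]
opening: 0.548
t: 31.0
eef_pos: [492.5, -6.2, 16.7]
tcp_rot: [-1.571, -0.0, 0.001]
ft_force: [-2.9, 0.1, 8.9]
opening: 0.546
```

Contact. Release, rise 115, and go back to blue (dx≈+26, dy≈+381).

```bash
python3 -m inch '[0,0,0,0,0,0,0,0,0,0,0,0,0,-0.5,0,0,0,0,0,0,-1,0,0,0,0,0,0,-1,0,0,0,0,0,0,-1,0,-0.01,0,0,0,0,-1,0,-0.02,0,0,0,0,-1,0,-0.03,0,0,0,0,-1,0,-0.035,0,0,0,0,-1,0,-0.02,0.01,0,0,0,-1]'; python3 -m inch '[0,0,0.02,0,0,0,-1,0.002,0,0.035,0,0,0,-1,0.004,0,0.045,0,0,0,-1,0.004,0,0.045,0,0,0,-1,0.004,0,0.045,0,0,0,-1,0.004,0,0.045,0,0,0,-1,0.004,0,0.045,0,0,0,-1,0.003,0,0.04,0,0,0,-1,0,0,0.03,0,0,0,-1,0,0,0.021,0,0,0,-1]';python3 -m inch '[0,0,0,0,0,0,-1,0,0,0,0,0,0,-1]'; python3 look.py r3 492 -6 30;  python3 look.py b1 519 375 30
python3 - <<'E'
from h import *
c=cam("side");W=world(c)
m=(abs(W[...,2]-48)<5)&(np.hypot(W[...,0]-519,W[...,1]-375)<42)
cs,_=cv2.findContours(m.astype(np.uint8),cv2.RETR_EXTERNAL,cv2.CHAIN_APPROX_NONE)
k=cv2.convexHull(max(cs,key=cv2.contourArea)); e=cv2.fitEllipse(k); print(e,cast(c,*e[0],50)+[1.7,2.3,0],np.median(W[m][:,2]))
E
```

```text
t: 32.0
eef_pos: [492.9, 3.3, 134.1]
tcp_rot: [-1.571, -0.003, -0.0]
ft_force: [-0.1, 0.5, -1.2]
opening: 1.002
t: 33.0
eef_pos: [516.7, 376.9, 131.8]
tcp_rot: [-1.571, -0.0, 0.002]
ft_force: [0.0, 0.2, 0.6]
opening: 0.998
t: 33.2
eef_pos: [516.9, 374.6, 131.5]
tcp_rot: [-1.571, 0.0, 0.001]
ft_force: [-0.6, -0.1, -0.8]
opening: 1.001
((254.2093048095703, 121.3415756225586), (15.07345199584961, 21.628032684326172), 82.83058166503906) [516.22232481 374.37367434  50.        ] 48.38504063969617
```

View pics/r3.png

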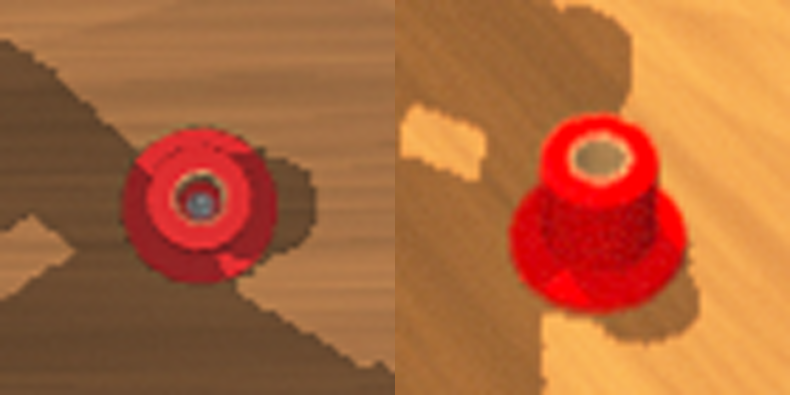

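View pics/b1.png

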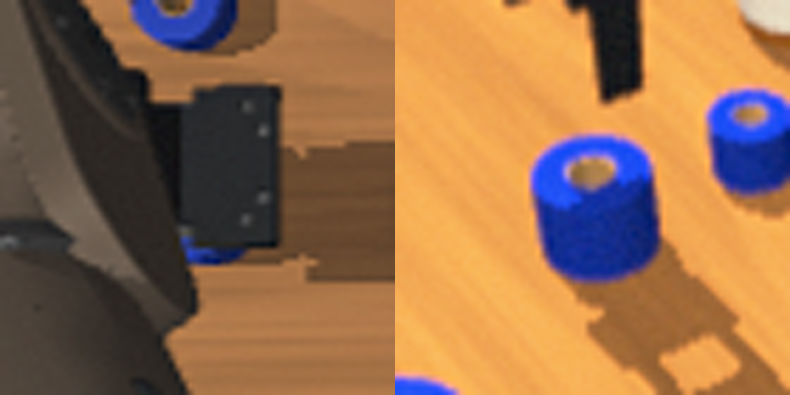

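```bash
python3 -m inch '[0.0005,0.02,0,0,0,0,-1,0,0.03,0,0,0,0,-1,0,0.03,0,0,0,0,-1,0,0.02,0,0,0,0,-1,0,0.014,0,0,0,0,-1,0,0.006,0,0,0,0,-1,0,0.003,0,0,0,0,-1,0,0,0,0,0,0,0,0,0,0,0,0,0,0,0,0,0,0,0,0,0.2]'; python3 -m inch '[0,0,0,0,0,0,1,0,0,0,0,0,0,1,0,0,0,0,0,0,1,0,0,0,0,0,0,1,0,0,0,0,0,0,1]'
```

```text
t: 34.45
eef_pos: [518.0, 375.0, 9.1]
tcp_rot: [-1.57, -0.001, 0.001]
ft_force: [-0.1, 0.1, 0.3]
opening: 0.803
t: 34.95
eef_pos: [518.1, 375.2, 8.9]
tcp_rot: [-1.57, -0.001, 0.001]
ft_force: [-1.4, 2.2, 5.7]
opening: 0.67
```

```bash
python3 -m inch '[0,-0.005,0,0,0,0,1,0,-0.015,0,0,0,0,1,0,-0.025,0,0,0,0,1,0,-0.025,0,0,0,0,1,0,-0.01,0,0,0,0,1,-0.014,0,-0.006,0,0,0,1,-0.025,0,-0.012,0,0,0,1,-0.03,0,-0.015,0,0,0,1,-0.03,0,-0.015,0,0,0,1,-0.03,0,-0.015,0,0,0,1]'; python3 -m inch '[-0.02,0,-0.009,0,0,0,1,-0.01,0,-0.0044,0,0,0,1,0,0,0,0,0,0,1,0,0,0,0,0,0,1]'; python3 look.py b2 359 299 40
```

```text
t: 35.95
eef_pos: [387.3, 310.9, 88.3]
tcp_rot: [-1.571, 0.0, 0.001]
ft_force: [0.5, -0.1, -2.3]
opening: 0.673
t: 36.35
eef_pos: [359.8, 298.9, 88.4]
tcp_rot: [-1.57, -0.001, 0.001]
ft_force: [-0.0, -0.3, -1.8]
opening: 0.669
```

View pics/b2.png

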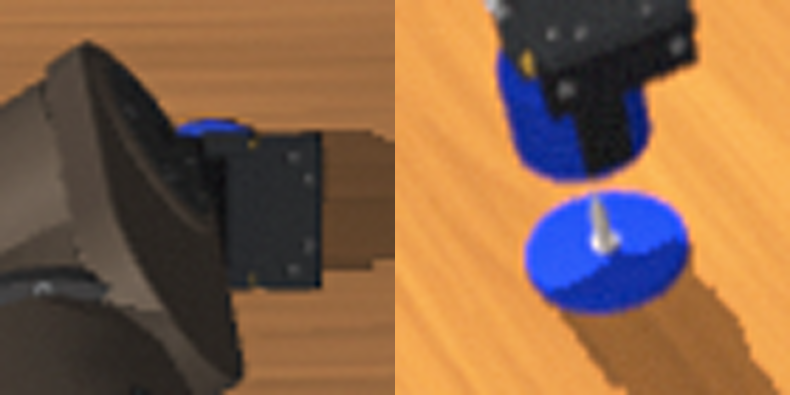

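```bash
python3 -m inch '[-0.0005,0.015,0,0,0,0,1,0,0.018,0,0,0,0,1,0,0.01,0,0,0,0,1,0,0.008,0,0,0,0,1,0,0.007,0,0,0,0,1,0,0.005,0,0,0,0,1,0,0.003,0,0,0,0,1,0,0.001,0,0,0,0,1,0,0,0,0,0,0,1,0,0,0,0,0,0,1]'; python3 -m inch '[0,0.0007,0,0,0,0,1,0,0,0,0,0,0,1,0,0,0,0,0,0,1]'
```

```text
t: 37.45
eef_pos: [358.4, 298.4, 21.5]
tcp_rot: [-1.57, -0.0, 0.001]
ft_force: [-0.2, -0.2, -2.3]
opening: 0.674
t: 37.75
eef_pos: [358.3, 298.3, 20.6]
tcp_rot: [-1.571, -0.0, 0.001]
ft_force: [-0.1, -0.6, -1.7]
opening: 0.67
```

```bash
python3 -m inch '[0,0.001,0,0,0,0,1,0,0.0007,0,0,0,0,1,0,0,0,0,0,0,1,0,0,0,0,0,0,1]'; python3 -m inch '[0,0.0008,0,0,0,0,1,0,0,0,0,0,0,1,0,0,0,0,0,0,1]'
```

```text
t: 38.15
eef_pos: [358.3, 298.3, 18.9]
tcp_rot: [-1.571, -0.0, 0.001]
ft_force: [-0.9, 0.1, 0.1]
opening: 0.671
t: 38.45
eef_pos: [358.3, 298.3, 18.8]
tcp_rot: [-1.57, -0.001, 0.001]
ft_force: [-3.0, -2.7, 15.8]
opening: 0.673
```

Contact. Release, rise, and swing aside clear of all the stands.

```bash
python3 -m inch '[0,0,0,0,0,0,0,0,0,0,0,0,0,-0.5,0,0,0,0,0,0,-1,0,0,0,0,0,0,-1,0,0,0,0,0,0,-1,0,-0.01,0,0,0,0,-1,0,-0.02,0,0,0,0,-1,0,-0.03,0,0,0,0,-1,0,-0.04,0,0,0,0,-1,0,-0.045,0,0,0,0,-1]'; python3 -m inch '[0,-0.04,0,0,0,0,-1,-0.01,-0.02,0.02,0,0,0,-1,-0.02,0,0.035,0,0,0,-1,-0.03,0,0.04,0,0,0,-1,-0.03,0,0.04,0,0,0,-1,-0.03,0,0.04,0,0,0,-1,-0.03,0,0.04,0,0,0,-1,-0.03,0,0.04,0,0,0,-1,-0.02,0,0.03,0,0,0,-1,0,0,0,0,0,0,-1]'; python3 -m inch '[0,0,0,0,0,0,-1,0,0,0,0,0,0,-1,0,0,0,0,0,0,-1]'
python3 - <<'E'
from h import *
T=cam("top");S=cam("side")
for n,c in(("top",T),("side",S)):
    cv2.imwrite(f"pics/{n}9.png",c["pixels"]);W=world(c)
    for k,x,y in(("white",531,-367),("yellow",371,-308.5),("red",492,-6),("green",607,210),("blue",359,299)):
        m=(W[...,2]>45)&(np.hypot(W[...,0]-x,W[...,1]-y)<50)&(W[...,2]<130)
        ztop=np.percentile(W[m][:,2],95); m&=W[...,2]>52
        cs,_=cv2.findContours(m.astype(np.uint8),cv2.RETR_EXTERNAL,cv2.CHAIN_APPROX_NONE)
        e=cv2.fitEllipse(cv2.convexHull(max(cs,key=cv2.contourArea)))
        print(n,k,"top z",ztop.round(1),"med",np.median(W[m][:,2]).round(1),"centre",cast(c,*e[0],60)[:2].round(1),"stand",x,y)
E
```

```text
t: 39.45
eef_pos: [357.7, 298.0, 164.7]
tcp_rot: [-1.571, 0.001, 0.001]
ft_force: [0.9, 0.5, -0.1]
opening: 0.997
t: 40.45
eef_pos: [155.3, 585.6, 223.3]
tcp_rot: [-1.57, 0.0, 0.004]
ft_force: [0.6, -0.6, -0.3]
opening: 1.0
t: 40.75
eef_pos: [158.9, 582.4, 223.5]
tcp_rot: [-1.571, -0.0, -0.001]
ft_force: [0.4, 0.0, -0.4]
opening: 1.0
top white top z 65.2 med 59.6 centre [ 532.8 -364.4] stand 531 -367
top yellow top z 64.8 med 60.2 centre [ 371.7 -306.4] stand 371 -308.5
top red top z 64.1 med 59.8 centre [493.2  -5. ] stand 492 -6
top green top z 65.1 med 60.0 centre [607.7 210.4] stand 607 210
top blue top z 65.6 med 60.3 centre [359.7 298.1] stand 359 299
side white top z 60.5 med 58.1 centre [ 529.5 -368.7] stand 531 -367
side yellow top z 61.1 med 58.5 centre [ 368.5 -311.2] stand 371 -308.5
side red top z 60.5 med 58.5 centre [489.6 -10.3] stand 492 -6
side green top z 60.8 med 58.0 centre [603.1 204.5] stand 607 210
side blue top z 61.1 med 58.5 centre [355.9 291.6] stand 359 299
```

View pics/top9.png

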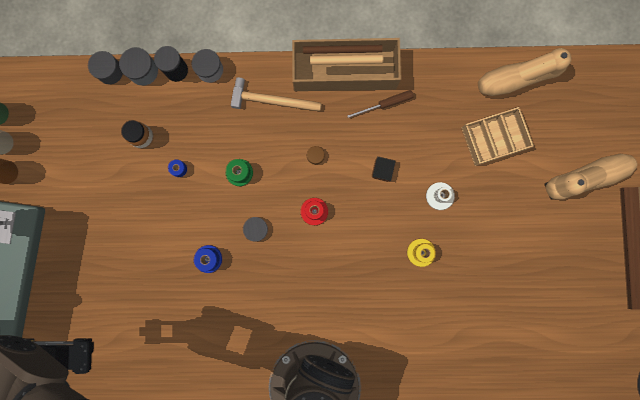

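View pics/side9.png

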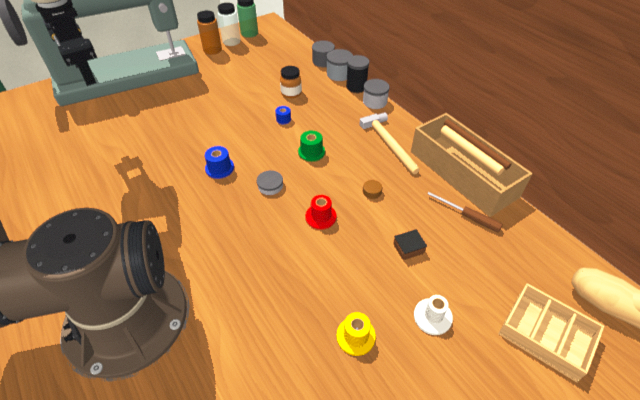

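All five stand on their own colour: blue (208,259), green (238,172), red (314,211), yellow (423,253) and white (441,196) in the top view. Their tops are at about 60 mm in both views, and the gripper is clear.

```bash
python3 -c "
from cell import env
print(env.job_done(), env.state()['t'])"
```

```text
the job is handed in; nothing more can be done
the job is handed in; nothing more can be done
```

I took both stacks apart from the top, in the order white, yellow, green, red, blue. Each spool went down onto the stand of its own colour until the wrist force showed contact with the foot; then I released it. The job was handed in at about 41 s, and the small blue look-alike was never touched.

- **Seating:** after the arm had moved clear, the median height of every spool top was 59.6–60.3 mm in the top view and 58.0–58.5 mm in the side view. Fully seated is 60 mm. All five stand upright over their stands.
- **Forces:** the highest reading I saw was about 16 N, when setting down blue.
- **Camera disagreement:** the two cameras differ by about 3–4 mm in x and 4–6 mm in y on the same points. I aimed in between, which suited the roughly 8 mm of clearance around the pins. The side view reads about 2 mm low in height, which fits that same offset.

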